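# Seat the grinding jar on the counter mill and hold the dial on burst

### The job

Grind this jar on the shop's counter mill: set the steel grinding jar gently on the mill, lined up so that you feel its three lugs drop into the gaps of the collar and it sits fully home and level, and let go of it. Then turn the mill's dial clockwise from off, past its two clicking settings, to the third one (the orange mark), which springs back if released, and hold it there: your program finishes while the gripper is still holding the dial on the third setting against its spring. Never turn the dial on without the jar fully home, and leave the sweet jar, the bottle and the scoop where they stand.

Things in the scene. Friction and masses are not known exactly. Their poses are not given: they have to be found in the camera images.
- jar_mid (a point): The grinding jar, loose, 0.35 to 0.7 kg: a round steel can 95 mm wide with black foot and lid, 150 mm tall in all with the bar grip on the lid. This point is on its axis, half-way up; z up, x to the black D-handle on its side, which reaches out to 89 mm from the axis, 32 to 94 mm above the jar's underside.
- jar_bar (a point): The upright grey bar on the jar's lid, to lift it by; this point is on the jar's axis, 61 mm above jar_mid, a good height to grip. The bar is 56 mm long along x and 22 mm wide along y, its top 14 mm above this point; the round lid (98 mm wide) lies 22 mm below this point.
- jar_foot (a point): Centre of the jar's underside (136 mm below jar_bar). The foot is 86 mm wide, tapered to 78 mm at the bottom; round it are three lugs 120 degrees apart, the first straight under the D-handle (+x), 15 mm wide (9 mm at the bottom), 13 mm high, reaching out to 54 mm from the axis (50 mm at the bottom). The taper guides it home. It starts standing upright on the counter.
- mill_seat (a point): Centre of the flat round floor on top of the red mill, on which the jar's foot rests when home (jar_foot at this point), 134 mm above the counter. The mill is fixed, 273 mm deep, 190 mm wide, turned differently each time; z up, -x to its front, where the dial is.
- mill_collar (a point): Centre of the top of the black collar round the seat, 14 mm above the seat floor; inner radius 46 mm, outer 58 mm. Three gaps 22 mm wide take the jar's lugs, at 0, +120 and -120 degrees from +x about z; the jar fits any of these 3 ways round, with 3 mm of play and 4 degrees. With its lugs on the collar it stands 14 mm too high: turn it until it drops in.
- dial_grip (a point): The dial on the mill's sloping front panel: the grip point, on the turning axis. z is that axis, out of the panel, leaning 0.26 rad from vertical to the front; x along the dial's grey bar to its white pointer end. Bar 48 mm long (x), 13 mm wide (y), from 21 mm below this point to 7 mm above; under it a black skirt 48 mm wide. The panel is 27 mm below this point.
- dial (a joint): Turn of the dial in rad, clockwise as seen from above: 0 off (white dot), 0.42 first click, 0.84 second click, 1.26 third setting (orange mark), hard stop at 1.36. It stays at off and at the clicks; from the third its spring returns it to the second when let go. Passing a click takes up to 0.16 N m, holding the third about 0.11 N m.
- sweet_jar_mid (a point): Bystander: clear jar of coloured sweets with a yellow lid, 86 mm wide, 127 mm tall, loose; this point is at half its height.
- bottle_mid (a point): Bystander: amber bottle 56 mm wide, 150 mm tall, loose; this point is at half its height.
- scoop_mid (a point): Bystander: aluminium scoop cup 60 mm wide, 35 mm tall, with an 85 mm handle, loose; this point is at the middle of the cup.
Mind the look-alikes: they are no part of the job. Leave any blue look-alike of the part that bears jar_mid alone.

How it is judged:
By the outcome, as a careful person would: the job done as asked, in the order asked, and still so for the second after the job is handed in, while the arm keeps its last pose, push and grip.
It also fails if it takes over 59 s, if anything falls off the work surface, if the arm or the gripper's body presses on something with over 40 N, if the wrist force passes 120 N, or if a joint passes its speed limit or range.

### The arm

A 6-joint arm with a two-finger parallel gripper is mounted at the origin on the work surface. World frame = base frame: x ahead of the robot, y to its left, z up, the work surface at z = 0. Lengths are in mm, angles in rad, forces in N, time in s.
With the tool pointing down it reaches from about 400 to 925 mm from the base axis. Payload 12.5 kg.
Tool frame: the origin (TCP) lies at the very end of the fingers, on their centre line; the grasp point (between the pads) lies 19 mm behind it; z points along the fingers, x is the direction in which the jaws open and shut, and the axes are right-handed (so a half turn about z gives the same grasp; the last joint's range is limited). The gripper opens to 95 mm and grips with 3 to 60 N. Pads are 20 mm wide; open, the fingers measure 119 mm over their backs; the gripper's body (75 mm by 180 mm) begins 59 mm behind the grasp point.
Start: joints at [1.011, 0.491, 1.559, -0, 1.092, -0.106], TCP at [273.977, 561.768, 214.661] pointing down, gripper open.
Joint ranges: [-3.1, 3.1], [-0.84, 2.19], [0.05, 2.79], [-1.13, 4.28], [0.06, 2.93], [-2.69, 2.69]. Speed limits (rad/s): [2.22, 2.22, 2.79, 3.14, 3.14, 3.14].

### API

Orientations are given as [roll, pitch, yaw] about the fixed x, y, z axes, in that order (R = Rz(yaw) Ry(pitch) Rx(roll)).
In Python, from cell import state, viewer, ticket, look_for, regions_of gives the robot as it stands.
- The arm moves only by the shell command python3 -m inch 'ROWS'. ROWS is JSON, a list of rows, each a list of 7 numbers: the turn, a rotation vector about the world's x, y, z in degrees, then the shift along the world's x, y, z in mm, then the opening, from -1 (shut) to 1 (fully open). In form: [[rx, ry, rz, tx, ty, tz, hand], ...]. A call has 1 to 10 rows; each row shifts and turns the commanded pose from where the row before left it; what a row does not reach is not made up. A row lasts 1/10 s, in which the tool goes at most 50 mm and 8.59 degrees, less where a joint would pass 70% of its speed; a pose out of reach is approached as far as the arm can. A call with a gripper value outside its range is refused whole. The fingers move at their own pace and stop on an object; the grip force is fixed at half the most. Time passes only in rows, so rows that do not move let the fingers close. It gives the time, the measured TCP pose, the force and the opening at its end, in the units of the state.
- state(): the state, without advancing time (a new reading comes with each control period).
- viewer.read_camera(name): name is "scene" or "side" or "wrist"; returns a dict with "color" (420x560x3 uint8, red, green, blue), "depth" (420x560 float32, mm along the optical axis (not along the pixel's ray), 0 where there is no reading), "fx", "fy", "cx", "cy" (pixels), "position" and "orientation" of the camera in the world. Camera axes: x right, y down, z forward; pixel columns grow to the right and rows downward; lengths in mm; the calibration is good to about 2 mm. A picture is of the moment at which its call begins.
- ticket.job_done(): hands the job in, once; it reports no verdict.
Trained networks look in the newest picture that a camera, given by its name, has taken for a name from the list of things; names that differ only in an ending like _2 or _b are one class to them, and where a whole thing is asked for, a point or a joint stands for the part that bears it (a point fixed in the world has none). Each returns a list of dicts, best first, with "score" (0 to 1); they miss things now and then, are a little off and sometimes report something else, mostly with a low value. They report only what shows in the picture. A call takes as long as a camera call. They do not tell look-alikes from the thing itself.
- look_for(name, camera): "box" ([left, top, right, bottom] as shares, 0 to 1, of the picture: columns of its width, rows of its height, round what is visible of it).
- regions_of(name, camera): "pixels" (420x560 bool, what is visible of it) and "box" ([left, top, right, bottom] as shares, 0 to 1, of the picture: columns of its width, rows of its height, round what is visible of it).
The state is a dict: "t": time; "joints": joint angles; "qvel": joint speeds; "tau": joint torques, N m; "eef_pos": TCP position; "tcp_rot": TCP orientation; "ft_force": force on the tool from outside, world axes, zero at the start; "moment": the same for the moment, N m; "opening": opening from 0.0 (shut) to 1.0 (fully open).
Only numpy, scipy, OpenCV 4.12 (cv2) and the standard library are available. Lean on these libraries where they do the work, as an engineer would, in place of code of your own. Each camera call takes 0.05 s, during which the arm holds its last target. There are 200 camera calls.

## Working session

There is one attempt and no reset: what is moved stays moved. The work goes in short steps, Python scripts to look and compute and a shell command to move; the robot and the scene stay as the last step left them, time stands still between calls to the robot, and variables do not carry over. Pictures are saved under pics/ and viewed, on a budget of 10 in all, crops included, one or two more only if the job needs it, and the job is handed in when it is done.

```bash
ls; mkdir -p pics; cat > h.py <<'E'
import numpy as np, cv2
from scipy.spatial.transform import Rotation as R
from cell import state, viewer, ticket, look_for, regions_of
def cam(n):
    c=viewer.read_camera(n); return c
def rot(c):
    o=np.array(c["orientation"],float)
    if o.shape==(3,3): return o
    if o.size==4: return R.from_quat(o).as_matrix()
    return R.from_euler('xyz',o).as_matrix()
def cloud(c):
    d=c["depth"]; v,u=np.mgrid[:d.shape[0],:d.shape[1]]
    p=np.stack([(u-c["cx"])/c["fx"]*d,(v-c["cy"])/c["fy"]*d,d],-1)
    w=p@rot(c).T+np.array(c["position"]); w[d<=0]=np.nan; return w
def save(c,n): cv2.imwrite("pics/"+n,cv2.cvtColor(c["color"],cv2.COLOR_RGB2BGR))
E
python3 - <<'E'
from h import *
s=state(); print(s)
a=cam("scene"); b=cam("side"); 
print(a["orientation"],a["position"],b["orientation"],b["position"],a["fx"])
save(a,"a.png"); save(b,"b.png")
for n in ["jar_mid","mill_seat","dial_grip","sweet_jar_mid","bottle_mid","scoop_mid","jar_bar","mill_collar"]:
  for k,c in (("scene",a),("side",b)):
    W=cloud(c)
    for r in regions_of(n,k)[:3]:
        p=W[r["pixels"]]; print(n,k,round(r["score"],2),np.round(np.array(r["box"])*[560,420,560,420]),np.nanmedian(p,0).round(),np.nanmin(p,0).round(),np.nanmax(p,0).round())
E
```

```text
pics
{'t': 0.0, 'joints': array([ 1.01138763e+00,  4.91554383e-01,  1.55944158e+00, -7.93221219e-07,
        1.09165827e+00, -1.05603912e-01]), 'qvel': array([-0.00053199,  0.00264751,  0.0005163 , -0.00095935, -0.00125722,
       -0.00092912]), 'tau': array([-1.86517187e-03, -6.12643075e+01, -2.58180499e+01,  6.91342587e-02,
        4.81123442e-02, -6.54783048e-05]), 'eef_pos': array([273.85250386, 561.55468345, 214.06766381]), 'tcp_rot': array([-3.14148146e+00,  1.05573312e-03,  1.11699196e+00]), 'ft_force': array([-0.59073129,  0.53706455, -0.07345845]), 'moment': array([-0.01593355,  0.01095516,  0.00584512]), 'opening': 1.0022995026069117}
[-2.31991809  0.01079952  1.38955151] [1442.98662065 -220.47981874  897.82762342] [-2.08520129 -0.01563994 -0.57231011] [  41.0440171  -914.00964921  684.55206553] 406.2702376460176
jar_mid scene 0.78 [110. 187. 165. 234.] [ 486. -482.   91.] [ 361. -594.   -2.] [ 511. -437.  153.]
jar_mid scene 0.76 [180. 188. 218. 243.] [ 547. -319.   93.] [ 302. -378.   -4.] [ 596. -269.  154.]
jar_mid side 0.94 [307. 284. 368. 362.] [ 444. -509.   94.] [ 4
[... 987 characters left out ...]
  -3.] [ 596. -269.  154.]
jar_bar scene 0.64 [117. 188. 161. 233.] [ 486. -482.   91.] [ 245. -594.   -3.] [ 511. -438.  153.]
jar_bar scene 0.5 [411. 233. 469. 253.] [716. 326.  25.] [648. 285.  -5.] [780. 412.  42.]
jar_bar side 0.88 [310. 286. 364. 365.] [ 444. -508.   94.] [ 410. -572.   -2.] [ 597. -347.  152.]
jar_bar side 0.62 [295. 239. 348. 308.] [ 498. -344.   91.] [ 444. -438.   -2.] [ 682. -136.  153.]
jar_bar side 0.54 [249. 169. 258. 182.] [701. 335.  28.] [676. 290.  11.] [728. 352.  39.]
mill_collar scene 0.61 [292. 191. 379. 279.] [742.  37. 125.] [436. -60.  -5.] [796. 198. 152.]
mill_collar side 0.61 [231. 164. 326. 234.] [620. -16.  91.] [502. -58.  -3.] [940. 384. 152.]
```

```bash
python3 - <<'E'
import cv2,numpy as np
a=cv2.imread("pics/a.png");b=cv2.imread("pics/b.png")
cv2.imwrite("pics/c.png",np.vstack([cv2.resize(a[150:300,90:480],(780,300)),cv2.resize(b[145:375,170:390][:, :],None,fx=1.3,fy=1.3).copy() if 0 else cv2.copyMakeBorder(cv2.resize(b[145:375,170:390],None,fx=1.3,fy=1.3),0,0,0,780-286,cv2.BORDER_CONSTANT)]))
E
```

```text
(no output)
```

View pics/c.png

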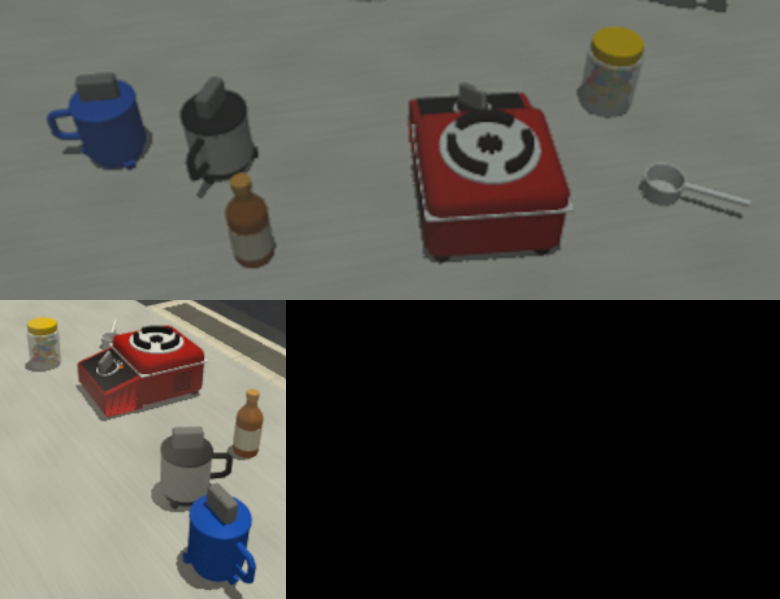

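```bash
python3 -m inch '[[0,0,0,23,-37,14,1],[0,0,0,23,-37,14,1],[0,0,0,23,-37,14,1],[0,0,0,23,-37,14,1],[0,0,0,23,-37,14,1],[0,0,0,23,-37,14,1],[0,0,0,23,-37,14,1]]' && python3 -m inch '[[0,0,0,23,-37,14,1],[0,0,0,23,-37,14,1],[0,0,0,23,-37,14,1],[0,0,0,23,-37,14,1],[0,0,0,23,-37,14,1],[0,0,0,23,-37,14,1],[0,0,0,23,-37,14,1]]'
python3 - <<'E'
from h import *
w=cam("wrist"); save(w,"w1.png"); np.savez("w1.npz",**w); s=state()
print(s["eef_pos"],s["tcp_rot"],w["position"],w["orientation"],w["fx"])
Rt=R.from_euler('xyz',s["tcp_rot"]); print(Rt.inv().apply(w["position"]-s["eef_pos"]),(Rt.inv()*R.from_matrix(rot(w))).as_euler('xyz'))
E
```

```text
t: 1.6
eef_pos: [435.6, 301.2, 313.4]
tcp_rot: [3.141, -0.0, 1.117]
ft_force: [0.1, 0.2, 0.4]
opening: 1.003
t: 2.3
eef_pos: [596.6, 42.1, 411.4]
tcp_rot: [3.141, -0.0, 1.117]
ft_force: [1.0, 1.5, 0.1]
opening: 1.0
[599.50308082  37.3080904  412.67312036] [3.13816831e+00 4.55908526e-04 1.11403869e+00] [523.89276096  77.20225677 580.2638338 ] [ 2.84948535e+00 -4.19478034e-04  1.11641774e+00] 303.3601012922729
[   2.38088884  -84.87984559 -167.88345778] [-0.28868405  0.00088353 -0.00237604]
```

View pics/w1.png

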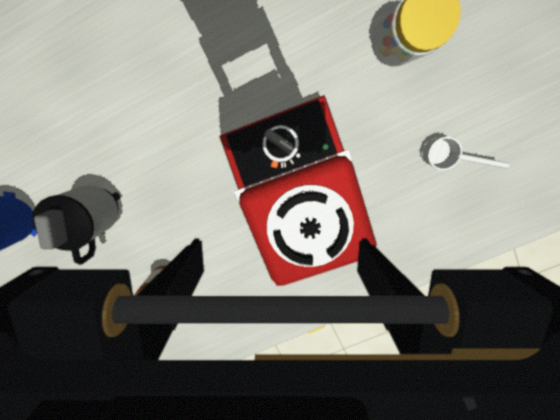

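```bash
cat > mill.py <<'E'
from h import *
from scipy.optimize import minimize
w=dict(np.load("w1.npz")); W=cloud(w); g=w["color"].astype(int).max(-1)
v,u=np.mgrid[:420,:560]
roi=(abs(u-311)<55)&(abs(v-228)<55)&(v<275)
print("floor z",np.nanmedian(W[roi&(g>150)],0))
m=roi&(g<60)&(W[...,2]>140)&(W[...,2]<160); P=W[m]; print(len(P),np.nanmedian(P[:,2]))
# drop the central hub
c0=np.nanmedian(P,0)[:2]
for _ in range(20):
    r=np.hypot(*(P[:,:2]-c0).T); Q=P[(r>38)&(r<66)]
    # circle fit
    A=np.c_[2*Q[:,:2],np.ones(len(Q))]; s=np.linalg.lstsq(A,(Q[:,:2]**2).sum(1),rcond=None)[0]; c0=s[:2]
r=np.hypot(*(Q[:,:2]-c0).T); print("collar c",c0,"r",r.min(),r.mean(),r.max())
a=np.degrees(np.arctan2(*(Q[:,:2]-c0).T[::-1]))
h,_=np.histogram(a,72,(-180,180)); print(h)
aa=a[(np.hypot(*(Q[:,:2]-c0).T)<58)]
z=np.exp(3j*np.radians(a)).mean(); ga=(np.degrees(np.angle(-z))/3); print("gap dir mod120",ga)
# red edges of mill top: min area rect of red pixels with z~120-150
c=w["color"].astype(int); red=(c[...,0]>90)&(c[...,1]<60)&(W[...,2]>118)
rp=W[red][:,:2].astype(np.float32); print("red rect",cv2.minAreaRect(rp))
# dial
roi=(abs(u-281)<30)&(abs(v-145)<26); D=W[roi]; 
ok=np.isfinite(D[:,2]); D=D[ok]; C=c[roi][ok]
pan=np.array([0,0])
np.save("D.npy",D)
E
python3 mill.py
```

```text
floor z [690.38102358  50.7908167  129.72446991]
1193 146.58998874777637
collar c [691.13309179  46.74506057] r 45.738629731109505 51.770310227454054 57.95655721850531
[20 22 19 18 21 19 18 15  0  0  0  0  0  0 19 18 18 18 19 19 18 19 20 22
 16 19 22 20 20 22 16 15  0  0  0  0  0  0 21 19 24 22 17 22 20 18 21 17
 20 20 18 16 18 15 16 15  0  0  0  0  0  1 19 21 24 21 21 21 20 21 21 23]
gap dir mod120 -6.9051282948096935
red rect ((691.7902221679688, 46.831199645996094), (182.12789916992188, 174.65798950195312), 84.3692626953125)
```

```bash
cat > dial.py <<'E'
from h import *
import sys
def dial(w,yaw=np.radians(-5.8),verbose=True):
    W=cloud(w).reshape(-1,3); C=w["color"].reshape(-1,3).astype(int)
    xm=np.array([np.cos(yaw),np.sin(yaw),0]); ym=np.array([-xm[1],xm[0],0]); zz=np.array([0,0,1.])
    n=np.cos(.26)*zz-np.sin(.26)*xm; e=np.cos(.26)*xm+np.sin(.26)*zz
    o=np.array([691.1,46.7,134]); q=W-o
    k=np.isfinite(W[:,0]); q,C=q[k],C[k]
    X=q@xm
    P=np.c_[q@e,q@ym,q@n]; sel=(X>-190)&(X<-95)&(abs(P[:,1])<75)
    P,C=P[sel],C[sel]
    dark=C.max(1)<60
    h0=np.median(P[dark][:,2]); P[:,2]-=h0
    if verbose: print("panel n-off",h0, np.percentile(P[dark][:,2],[5,95]))
    return P,C,o,e,ym,n,h0
if __name__=="__main__":
    P,C,o,e,ym,n,h0=dial(dict(np.load("w1.npz")))
    print(np.histogram(P[:,2],np.arange(-6,46,4)))
    top=P[(P[:,2]>29)]
    print(len(top),top.mean(0))
    r=cv2.minAreaRect(top[:,:2].astype(np.float32)); print(r)
    uu=np.linalg.svd(top[:,:2]-top[:,:2].mean(0))[2][0]; print("axis",np.degrees(np.arctan2(uu[1],uu[0])))
    c=np.array(r[0]); print("grip",o+e*c[0]+ym*c[1]+n*(h0+27))
    for p,cc in zip(top[::3],C[P[:,2]>29][::3]): print(p.round(),cc) if cc.min()>140 else 0
E
python3 dial.py
```

```text
panel n-off 402.18767653125246 [-416.18571217   15.73699595]
(array([ 3775,  6801,  6144, 10555,  6680,  6579,   488,     0,     0,
           0,     0,     0]), array([-6, -2,  2,  6, 10, 14, 18, 22, 26, 30, 34, 38, 42]))
0 [nan nan nan]
((0.0, 0.0), (0.0, 0.0), 0.0)
axis 0.0
grip [581.32903636  57.85012787 548.76266934]dial.py:20: RuntimeWarning: Mean of empty slice.
  print(len(top),top.mean(0))
  ret = um.true_divide(
dial.py:22: RuntimeWarning: Mean of empty slice.
  uu=np.linalg.svd(top[:,:2]-top[:,:2].mean(0))[2][0]; print("axis",np.degrees(np.arctan2(uu[1],uu[0])))
```

Gripper points contaminate it; limit the height.

```bash
sed -i 's/sel=(X>-190)/sel=(W[k][:,2]<170)\&(W[k][:,2]>40)\&(X>-190)/' dial.py; sed -i 's/r=cv2.min/print("white",[(p.round().tolist(),c.tolist()) for p,c in zip(P,C) if p[2]>8 and c.min()>150][:12]);r=cv2.min/; /for p,cc/d' dial.py; python3 dial.py
```

```text
panel n-off -15.22783650190846 [-1.65418142  6.37768557]
(array([ 178, 3843,  371,  166,    5,    7,   10,    7,   10,  184,   87,
          0]), array([-6, -2,  2,  6, 10, 14, 18, 22, 26, 30, 34, 38, 42]))
274 [-138.51192961    0.20905569   33.42322094]
white [([-120.0, 15.0, 21.0], [177, 179, 172]), ([-119.0, 15.0, 12.0], [208, 211, 204]), ([-119.0, 13.0, 10.0], [190, 193, 186]), ([-118.0, 11.0, 10.0], [180, 184, 177])]
((-139.06446838378906, -0.09466361999511719), (48.47430419921875, 12.853628158569336), 36.52237319946289)
axis 35.916853668737616
grip [554.37700793  60.49266436 109.62573054]
```

```bash
python3 -m inch '[[0,0,0,-10,-46,-10,1],[0,0,0,-10,-46,-10,1],[0,0,0,-10,-46,-10,1],[0,0,0,-10,-46,-10,1],[0,0,0,-10,-46,-10,1],[0,0,0,-10,-46,-10,1],[0,0,0,-10,-46,-10,1],[0,0,0,-10,-46,-10,1],[0,0,0,0,0,0,1],[0,0,0,0,0,0,1]]'
cat > jar.py <<'E'
from h import *
w=cam("wrist"); save(w,"w2.png"); np.savez("w2.npz",**w)
s=state(); print(s["eef_pos"],s["tcp_rot"])
W=cloud(w); P=W[np.isfinite(W[...,0])]; C=w["color"][np.isfinite(W[...,0])].astype(int)
near=np.hypot(*(P[:,:2]-[525,-325]).T)<110
P,C=P[near],C[near]
bar=P[(P[:,2]>140)&(P[:,2]<158)]; print("bar",len(bar),np.median(bar[:,2]),cv2.minAreaRect(bar[:,:2].astype(np.float32)))
lid=P[(P[:,2]>108)&(P[:,2]<120)]; print("lid",len(lid),np.median(lid[:,2]),cv2.minEnclosingCircle(lid[:,:2].astype(np.float32)))
c=np.array(cv2.minAreaRect(bar[:,:2].astype(np.float32))[0])
r=np.hypot(*(P[:,:2]-c).T); h=P[(r>65)&(r<100)&(P[:,2]>70)&(P[:,2]<105)]
d=h[:,:2]-c; print("handle",len(h),np.degrees(np.arctan2(d[:,1].mean(),d[:,0].mean())),np.hypot(*d.T).max())
E
python3 jar.py
```

```text
t: 3.35
eef_pos: [515.6, -324.9, 330.2]
tcp_rot: [-3.141, -0.0, 1.115]
ft_force: [0.6, 0.6, -0.6]
opening: 0.998
[ 516.00659223 -323.97651585  330.70369408] [-3.14151184e+00 -3.84096187e-04  1.11646898e+00]
bar 823 148.4250880460715 ((517.328125, -321.9967956542969), (21.980836868286133, 54.72727584838867), 62.02460479736328)
lid 2504 111.52479441102918 ((517.2321166992188, -321.6475830078125), 47.165077209472656)
handle 97 -28.269022962167732 87.82977823370025
```

View pics/w2.png

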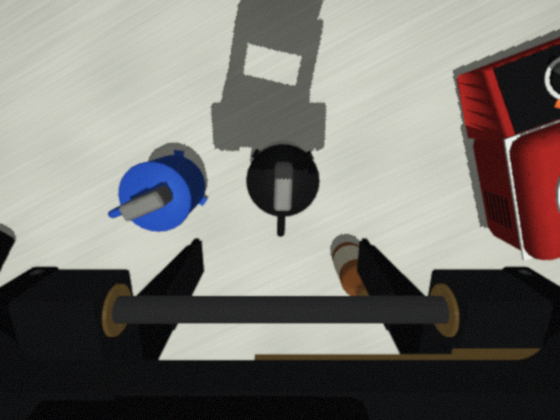

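```bash
python3 -m inch '[[0,0,-2,1.3,2.2,-40,1],[0,0,0,0,0,-45,1],[0,0,0,0,0,-45,1],[0,0,0,0,0,-40,1],[0,0,0,0,0,-25,1],[0,0,0,0,0,-14.7,1],[0,0,0,0,0,0,1],[0,0,0,0,0,0,-1],[0,0,0,0,0,0,-1],[0,0,0,0,0,0,-1]]' && python3 -m inch '[[0,0,0,0,0,0,-1],[0,0,0,0,0,0,-1],[0,0,0,0,0,0,-1],[0,0,0,0,0,0,-1],[0,0,0,0,0,0,-1],[0,0,0,0,0,0,-1]]'
```

```text
t: 4.4
eef_pos: [517.8, -322.0, 122.2]
tcp_rot: [3.14, 0.0, 1.082]
ft_force: [0.7, 0.7, -0.6]
opening: 0.803
t: 5.0
eef_pos: [517.3, -322.1, 120.9]
tcp_rot: [-3.142, -0.0, 1.082]
ft_force: [0.8, 0.4, 0.1]
opening: 0.302
```

```bash
python3 -m inch '[[0,0,0,0,0,0,-1],[0,0,0,0,0,0,-1],[0,0,0,0,0,0,-1],[0,0,0,0,0,5,-1],[0,0,0,0,0,15,-1],[0,0,0,0,0,30,-1],[0,0,0,0,0,40,-1],[0,0,0,0,0,40,-1],[0,0,0,0,0,40,-1],[0,0,0,0,0,40,-1]]'
```

```text
t: 6.0
eef_pos: [516.8, -321.6, 332.6]
tcp_rot: [-3.141, -0.0, 1.082]
ft_force: [0.0, -1.2, -4.1]
opening: 0.228
```

```bash
python3 -m inch '[[0,0,2.2,18.8,41.7,0,-1],[0,0,2.5,20,40,0,-1],[0,0,2.5,20,41,0,-1],[0,0,2.5,20,41,0,-1],[0,0,2.5,20,41,0,-1],[0,0,2.5,19,41,0,-1],[0,0,2.5,19,41,0,-1],[0,0,2.5,19,41,0,-1],[0,0,2.5,18,41,0,-1],[0,0,0,0,0,0,-1]]'
python3 - <<'E'
from h import *
w=cam("wrist"); a=cam("scene"); s=state(); print(s["eef_pos"],s["tcp_rot"],s["ft_force"])
b=cam("side")
for n,c in (("w",w),("scene",a),("side",b)):
    W=cloud(c); P=W[np.isfinite(W[...,0])]
    P=P[np.hypot(*(P[:,:2]-[691,47]).T)<110]
    hz=s["eef_pos"][2]-121
    L=P[(P[:,2]>hz+104)&(P[:,2]<hz+116)]
    if len(L)>30: print(n,"lid",len(L),np.median(L[:,2]),cv2.minEnclosingCircle(L[:,:2].astype(np.float32)))
    d=P[:,:2]-s["eef_pos"][:2]; r=np.hypot(*d.T); k=(r>60)&(r<95)&(P[:,2]>hz+60)&(P[:,2]<hz+100)
    if k.sum()>5: print(n,"handle",k.sum(),np.degrees(np.arctan2(*np.median(d[k],0)[::-1])), np.median(P[k],0))
q=np.hstack([w["color"][:, 60:460],a["color"][60:480,230:430][:420]] ) if 0 else None
A=cv2.resize(a["color"][80:300,230:430],(600,660))[:600]
save({"color":np.hstack([cv2.resize(w["color"],(400,300)),cv2.resize(a["color"][90:270,240:480],(400,300))])},"w3.png")
E
```

```text
t: 7.0
eef_pos: [691.9, 51.8, 329.7]
tcp_rot: [-3.14, -0.002, 1.476]
ft_force: [-0.3, -0.4, -4.8]
opening: 0.23
[690.84572996  47.70915953 330.12716398] [-3.13980016e+00  3.31802355e-04  1.47130972e+00] [ 0.12665088  0.29069482 -4.40338028]
w lid 8653 318.6144469686623 ((692.3594360351562, 51.725990295410156), 48.69126892089844)
w handle 112 -2.452967894857856 [767.89213744  44.40860374 298.93150293]
scene lid 598 319.34364366826713 ((692.015625, 48.52353286743164), 49.33009719848633)
scene handle 91 -5.332843105979956 [772.89020215  40.05068715 292.5578516 ]
side lid 235 320.17711180866286 ((685.895751953125, 45.44485855102539), 48.85287857055664)
side handle 45 -6.8665842823961105 [765.801037    38.68292277 289.76213906]
```

View pics/w3.png

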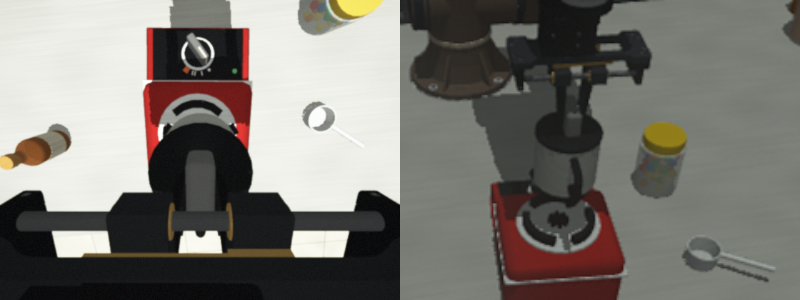

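```bash
python3 -m inch '[[0,0,0,0,0,-25,-1],[0,0,0,0,0,-18,-1],[0,0,0,0,0,-7,-1],[0,0,0,0,0,0,-1],[0,0,0,0,0,0,-1],[0,0,0,0,0,-3,-1],[0,0,0,0,0,-2,-1],[0,0,0,0,0,-2,-1],[0,0,0,0,0,-2,-1],[0,0,0,0,0,0,-1]]'
```

```text
t: 8.15
eef_pos: [691.0, 46.7, 271.6]
tcp_rot: [-3.141, -0.0, 1.47]
ft_force: [0.0, 0.0, -4.6]
opening: 0.23
```

```bash
python3 -m inch '[[0,0,0,0,0,-1,-1],[0,0,0,0,0,-1,-1],[0,0,0,0,0,-1,-1],[0,0,0,0,0,-1,-1],[0,0,0,0,0,0,-1]]'
```

```text
t: 8.65
eef_pos: [691.0, 46.7, 267.8]
tcp_rot: [-3.141, -0.0, 1.47]
ft_force: [0.5, 0.3, -4.7]
opening: 0.225
```

```bash
python3 -m inch '[[0,0,0,0,0,-1,-1],[0,0,0,0,0,-1,-1],[0,0,0,0,0,-1,-1],[0,0,0,0,0,0,-1]]' && python3 -m inch '[[0,0,0,0,0,-1,-1],[0,0,0,0,0,-1,-1],[0,0,0,0,0,-1,-1],[0,0,0,0,0,-1,-1],[0,0,0,0,0,0,-1]]'
```

```text
t: 9.05
eef_pos: [691.0, 46.7, 264.7]
tcp_rot: [-3.141, -0.0, 1.47]
ft_force: [0.8, 0.0, -5.5]
opening: 0.23
t: 9.55
eef_pos: [691.0, 46.7, 260.7]
tcp_rot: [-3.141, -0.0, 1.47]
ft_force: [-0.3, 0.8, -4.8]
opening: 0.225
```

Dropping in freely, no contact on the collar. On to the floor.

```bash
python3 -m inch '[[0,0,0,0,0,-1,-1],[0,0,0,0,0,-1,-1],[0,0,0,0,0,-1,-1],[0,0,0,0,0,-0.7,-1],[0,0,0,0,0,0,-1]]' && python3 -m inch '[[0,0,0,0,0,-1,-1],[0,0,0,0,0,-0.5,-1],[0,0,0,0,0,0,-1]]'
```

```text
t: 10.05
eef_pos: [691.0, 46.7, 257.1]
tcp_rot: [-3.141, -0.0, 1.47]
ft_force: [-1.1, -0.3, -4.9]
opening: 0.228
t: 10.35
eef_pos: [691.0, 46.7, 255.7]
tcp_rot: [-3.141, -0.0, 1.47]
ft_force: [0.7, -0.6, -4.4]
opening: 0.226
```

```bash
python3 -m inch '[[0,0,0,0,0,-0.5,-1],[0,0,0,0,0,-0.5,-1],[0,0,0,0,0,0,-1]]' && python3 -m inch '[[0,0,0,0,0,-0.5,-1],[0,0,0,0,0,0,-1]]'
```

```text
t: 10.65
eef_pos: [691.2, 46.7, 255.3]
tcp_rot: [3.141, -0.0, 1.47]
ft_force: [0.1, -0.3, 0.7]
opening: 0.226
t: 10.85
eef_pos: [691.3, 46.7, 255.3]
tcp_rot: [3.14, -0.0, 1.47]
ft_force: [-1.1, -0.4, 4.7]
opening: 0.227
```

```bash
python3 -m inch '[[0,0,0,0,0,0.5,0.1],[0,0,0,0,0,0,0.1],[0,0,0,0,0,0,0.1],[0,0,0,0,0,0,0.1],[0,0,0,0,0,0,0.1],[0,0,0,0,0,5,0.1],[0,0,0,0,0,20,0.1],[0,0,0,0,0,40,0.1],[0,0,0,0,0,40,0.1],[0,0,0,0,0,0,0.1]]'
python3 - <<'E'
from h import *
w=cam("wrist"); a=cam("scene"); b=cam("side"); s=state(); print(s["eef_pos"],s["tcp_rot"],s["ft_force"],s["opening"])
for n,c in (("w",w),("scene",a),("side",b)):
    W=cloud(c); P=W[np.isfinite(W[...,0])]
    P=P[np.hypot(*(P[:,:2]-[691,47]).T)<60]
    L=P[(P[:,2]>238)&(P[:,2]<254)]; B=P[(P[:,2]>276)&(P[:,2]<290)]
    f=lambda q: (np.linalg.lstsq(np.c_[q[:,:2]-[691,47],np.ones(len(q))],q[:,2],rcond=None)[0]).round(4)
    print(n,"lid",len(L),f(L),cv2.minEnclosingCircle(L[:,:2].astype(np.float32)),"bar",len(B),np.median(B[:,2]) if len(B) else 0, cv2.minAreaRect(B[:,:2].astype(np.float32)) if len(B)>5 else 0)
save({"color":np.hstack([cv2.resize(w["color"],(400,300)),cv2.resize(a["color"][150:270,260:420],(400,300))])},"w4.png")
# dial plan
yaw=np.radians(-5.8); xm=np.array([np.cos(yaw),np.sin(yaw),0]); ym=np.array([-xm[1],xm[0],0])
n=np.cos(.26)*np.array([0,0,1])-np.sin(.26)*xm; e=np.cos(.26)*xm+np.sin(.26)*np.array([0,0,1])
t=np.radians(36+90); x=np.cos(t)*e+np.sin(t)*ym; z=-n; M=np.c_[x,np.cross(z,x),z]
now=R.from_euler('xyz',[np.pi,0,np.radians(84.3)])
print("rotvec",np.degrees((R.from_matrix(M)*now.inv()).as_rotvec()),"n",n)
G=np.array([554.4,60.5,110.5]); pre=G+n*60; print("pre",pre,"shift",pre-[691.1,46.7,360],"grip",G-14*n, "cw rotvec per deg",-n)
E
```

```text
t: 11.85
eef_pos: [692.1, 46.7, 366.3]
tcp_rot: [3.132, -0.001, 1.47]
ft_force: [0.6, -1.1, 1.8]
opening: 0.548
[690.83565712  46.68960535 359.27623291] [-3.14100080e+00 -8.33886830e-05  1.46957343e+00] [-0.33270625 -0.18461928  0.03014248] 0.5492653615792806
w lid 5419 [ 8.400000e-03 -2.000000e-04  2.441974e+02] ((692.59521484375, 46.426631927490234), 48.8692626953125) bar 1442 282.41133124093443 ((691.7532958984375, 46.60368728637695), (21.987714767456055, 54.248741149902344), 83.84797668457031)
scene lid 619 [-2.590000e-02  9.100000e-03  2.451424e+02] ((692.0899047851562, 45.876399993896484), 49.1794319152832) bar 143 282.8859608401482 ((691.265869140625, 46.0274658203125), (21.40310287475586, 59.59156799316406), 86.15972900390625)
side lid 267 [5.720000e-02 7.380000e-02 2.477485e+02] ((687.1726684570312, 45.4090690612793), 48.04228210449219) bar 87 282.92875931622245 ((688.707763671875, 45.961700439453125), (21.53050994873047, 55.18783950805664), 84.58263397216797)
rotvec [ -6.09849995 -13.85989545  35.69485985] n [-0.25576448  0.02597961  0.96638998]
pre [539.0541311   62.05877652 168.48339869] shift [-152.0458689    15.35877652 -191.51660131] grip [557.98070274  60.13628548  96.97054031] cw rotvec per deg [ 0.25576448 -0.02597961 -0.96638998]
```

View pics/w4.png

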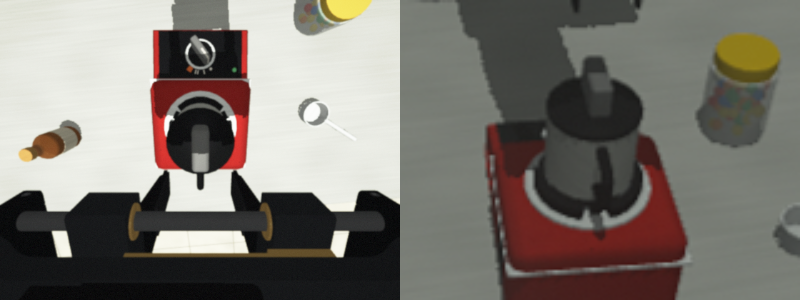

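```bash
python3 -m inch '[[-1.22,-2.77,7.14,-30.4,3.1,-18,0],[-1.22,-2.77,7.14,-30.4,3.1,-18,-0.2],[-1.22,-2.77,7.14,-30.4,3.1,-18,-0.2],[-1.22,-2.77,7.14,-30.4,3.1,-18,-0.2],[-1.22,-2.77,7.14,-30.4,3,-18,-0.2],[0,0,0,0,0,-34,-0.2],[0,0,0,0,0,-34,-0.2],[0,0,0,0,0,-33,-0.2],[0,0,0,0,0,0,-0.2],[0,0,0,0,0,0,-0.2]]'
python3 - <<'E'
from h import *
import dial
w=cam("wrist"); s=state(); print(s["eef_pos"],s["tcp_rot"],s["joints"].round(2),s["opening"])
P,C,o,e,ym,n,h0=dial.dial(w)
top=P[(P[:,2]>30)&(P[:,2]<38)&(np.hypot(P[:,0]+139,P[:,1])<28)]
r=cv2.minAreaRect(top[:,:2].astype(np.float32)); print(len(top),r,np.median(top[:,2]))
c=np.array(r[0]); G=o+e*c[0]+ym*c[1]+n*(h0+27); print("grip",G,"target shift",G-14*n-s["eef_pos"])
M=R.from_euler('xyz',s["tcp_rot"]).as_matrix(); print("x in e,y",np.degrees(np.arctan2(M[:,0]@ym,M[:,0]@e)),"z.n",-M[:,2]@n)
save(w,"w5.png")
E
```

```text
t: 13.0
eef_pos: [538.9, 62.1, 168.5]
tcp_rot: [2.931, 0.15, 2.08]
ft_force: [-0.4, 0.0, -0.2]
opening: 0.401
[539.4149673   62.08024234 169.49475304] [2.92936176 0.15134264 2.08015278] [ 0.01  0.35  1.98 -0.05  0.55 -2.05] 0.39985023297971367
panel n-off -15.106910597865202 [-1.14958211  6.0915524 ]
937 ((-139.8667449951172, 0.3056812286376953), (48.330108642578125, 12.557765007019043), 35.550777435302734) 33.60604657342798
grip [553.61519372  60.97245151 109.53634241] target shift [ 17.78092916  -1.47150536 -73.48787032]
x in e,y 125.90921491059986 z.n 0.9999999998365037
```

View pics/w5.png

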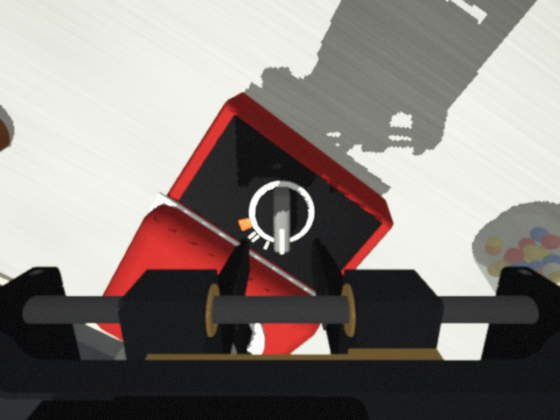

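```bash
python3 -m inch '[[0,0,0,8,-0.7,-30,-0.2],[0,0,0,6,-0.5,-24,-0.2],[0,0,0,3,-0.2,-12,-0.2],[0,0,0,1.5,-0.1,-6,-0.2],[0,0,0,0,0,0,-0.2],[0,0,0,0,0,0,-0.2]]' && python3 -m inch '[[0,0,0,0,0,0,-1],[0,0,0,0,0,0,-1],[0,0,0,0,0,0,-1],[0,0,0,0,0,0,-1],[0,0,0,0,0,0,-1],[0,0,0,0,0,0,-1],[0,0,0,0,0,0,-1]]'
```

```text
t: 13.65
eef_pos: [557.9, 60.6, 97.8]
tcp_rot: [2.928, 0.152, 2.08]
ft_force: [0.8, 0.6, -0.2]
opening: 0.402
t: 14.35
eef_pos: [557.4, 61.0, 97.0]
tcp_rot: [2.929, 0.151, 2.08]
ft_force: [-3.3, 4.7, 3.8]
opening: 0.135
```

```bash
python3 -m inch '[[1.53,-0.16,-5.8,0,0,0,-1],[1.53,-0.16,-5.8,0,0,0,-1],[1.53,-0.16,-5.8,0,0,0,-1],[1.53,-0.16,-5.8,0,0,0,-1],[0,0,0,0,0,0,-1]]'; python3 -m inch '[[1.53,-0.16,-5.8,0,0,0,-1],[1.53,-0.16,-5.8,0,0,0,-1],[1.53,-0.16,-5.8,0,0,0,-1],[1.53,-0.16,-5.8,0,0,0,-1],[0,0,0,0,0,0,-1]]'; python3 -c "
from h import *;s=state();print(s['moment'],s['joints'].round(2))"
```

```text
t: 14.85
eef_pos: [557.5, 60.6, 97.0]
tcp_rot: [2.887, 0.053, 1.669]
ft_force: [-3.3, 1.8, 6.0]
opening: 0.139
t: 15.35
eef_pos: [557.4, 60.3, 97.0]
tcp_rot: [2.887, -0.053, 1.265]
ft_force: [-2.9, -1.8, 5.0]
opening: 0.133
[-0.34062699  0.50387427 -0.05069757] [ 0.    0.49  2.01 -0.07  0.39 -1.19]
```

```bash
python3 -m inch '[[1.53,-0.16,-5.8,0,0,0,-1],[1.53,-0.16,-5.8,0,0,0,-1],[1.53,-0.16,-5.8,0,0,0,-1],[1.53,-0.16,-5.8,0,0,0,-1],[0.26,-0.03,-0.97,0,0,0,-1],[0,0,0,0,0,0,-1],[0,0,0,0,0,0,-1],[0,0,0,0,0,0,-1]]'; cat > fin.py <<'E'
from h import *
import dial
w=cam("wrist"); s=state(); a=cam("scene")
P,C,o,e,ym,n,h0=dial.dial(w)
M=R.from_euler('xyz',s["tcp_rot"]).as_matrix(); print("turn",125.9-np.degrees(np.arctan2(M[:,0]@ym,M[:,0]@e)),"torque about n",s["moment"]@n,s["ft_force"],s["opening"])
top=P[(P[:,2]>30)&(P[:,2]<36)&(np.hypot(P[:,0]+139,P[:,1])<26)]; print(len(top),cv2.minAreaRect(top[:,:2].astype(np.float32)) if len(top)>5 else 0)
W=cloud(a); B=W[(np.hypot(W[...,0]-691,W[...,1]-47)<60)&(W[...,2]>276)&(W[...,2]<290)]; print("jar bar",len(B),np.median(B,0),cv2.minAreaRect(B[:,:2].astype(np.float32)))
save({"color":np.hstack([w["color"][100:340,110:450],cv2.resize(a["color"][90:270,220:460],(320,240))])},"w6.png")
E
python3 fin.py
```

```text
t: 16.15
eef_pos: [557.3, 60.0, 97.0]
tcp_rot: [2.931, -0.153, 0.842]
ft_force: [-5.0, -5.1, 6.8]
opening: 0.138
panel n-off -15.065252709816622 [-1.1322531  48.55852619]
turn 72.79442236111996 torque about n 0.11200711823437276 [-4.32483854 -4.67690912  6.55565136] 0.13584911775530267
1727 ((-144.17530822753906, 0.8224830627441406), (26.892179489135742, 41.85254669189453), 36.50705337524414)
jar bar 143 [695.44853478  44.43629982 282.58989384] ((691.4503784179688, 46.554847717285156), (21.790271759033203, 55.74675750732422), 83.27971649169922)
```

View pics/w6.png

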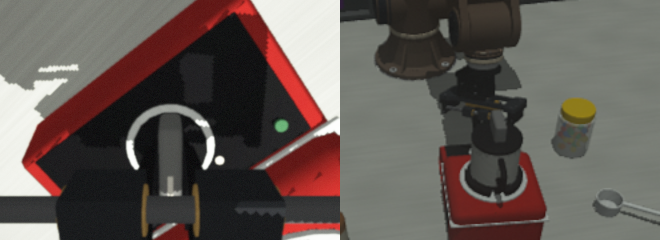

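```bash
python3 -m inch '[[0.26,-0.03,-0.97,0,0,0,-1],[0,0,0,0,0,0,-1],[0,0,0,0,0,0,-1]]'; python3 -c "
from h import *;s=state();print(s['moment']@np.array([-.256,.026,.966]),s['opening']);print(ticket.job_done())"
```

```text
t: 16.55
eef_pos: [557.2, 60.0, 97.0]
tcp_rot: [2.934, -0.157, 0.824]
ft_force: [-4.7, -5.4, 7.3]
opening: 0.135
0.06961974150619957 0.1353597293154659
the job is handed in; nothing more can be done
None
```

The steel jar is on the mill, fully home and let go, and I handed in the job with the gripper still holding the dial at the third setting, at about 16.6 s.

- **Jar:** I lifted it by its bar, turned it about 22° so its handle faces the rear of the mill, and lowered it. It dropped through the collar without touching and met the floor at the expected height, with about 5 N of contact. After I let go, the cameras showed the bar's top at about 282.5 mm. The target is 284 mm, and earlier camera heights also read about 1.5 mm low. The wrist camera, which had the best view, showed the lid level and centred on the mill within about 1.5 mm. The side camera's lid fit was tilted and about 4 mm off centre, but it rested on few points and I discounted it.
- **Dial:** I gripped the bar and turned it clockwise 72.8°, where the wrist torque was 0.112 N m, matching the spring at the third setting. I then added about 1° of margin, for about 1.29 rad, short of the 1.36 rad stop.
- **Disagreeing checks:** The final torque reading, after that last degree, was 0.07 N m, lower than expected. I put this down to sensor noise and did not repeat it. The final camera fit of the dial bar was spoiled by the fingers, so the dial angle comes from the gripper's pose. The last picture does show the white "off" dot uncovered.
- **Bystanders:** No motion went near the blue jar, sweet jar, bottle or scoop. I did not measure their positions again at the end.

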